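Draw the thread template from under the stack, put it away and log its three joints

TASK

The thread template has checked three pipe joints: take it by its black grip and slide it straight out from under the stack on the turntable, leaving the thread protector, ring gauge and ceramic block standing one on another against the two stop pins, and lay it flat in its blue tray without dropping it. Then log the three joints on the green tally counter: three full strokes of its lever, each pressed down to the stop and let right back up, so that it has advanced by exactly three. Leave the other gauges and supplies where they stand.

Things in the scene. Friction and masses are not known exactly. Their poses are not given: they have to be found in the camera images.
- comparator: Bench comparator carrying a clamped steel turntable (disc 300 mm across, top 60 mm above the shelf, cannot turn). Origin on the shelf under the disc's centre; z up, x level from operator side to the column (column at x = 205 mm, arm 260 to 285 mm above the shelf from column to dial).
- stack_place (a point): On the disc top where the stack stands when resting against both stop pins, 45 mm along x from the disc's centre; axes as comparator. The fixed chrome pins (12 mm across, 35 mm high) stand at x = -40, y = +42 and -42 mm from here: the protector cannot pass between them, the template can.
- dial_low (a point): Lowest point of the dial indicator (28 mm deep along comparator x, this point mid-depth; 60 mm across), 125 mm above the disc, over the template's grip. Its stem and spindle hang 33 mm lower still. So the grip must be taken with the tool leaning back to comparator -x, fingers pointing down and to +x, 30 to 45 degrees from vertical.
- template_grip (a point): Centre, half-way up, of the template's black grip: 80 long (x), 18 wide (y), 30 mm high. x runs from grip to blade, z up. A steel blade 115 x 56 x 5 mm follows from x = +40 to +155 mm, undersides flush, one loose piece of 0.27 kg, balance at x = +45 mm. It starts on the disc, blade under the stack and between the pins, grip towards comparator -x.
- template_tail (a point): Middle of the far end of the template's blade, half-way up its 5 mm, 155 mm from template_grip along x; same axes. The blade is clear of the stack when this point is 56 mm or more, seen from above, from the protector's axis: a pull of about 115 mm along the grip's -x, against a drag of up to about 16 N.
- protector: Black cast iron thread protector, a closed cap 104 mm in diameter and 45 mm high, 0.38 kg, bottom piece of the stack. Origin at the centre of its underside, z up. It stands on the blade at the start, up to 10 mm short of the stop pins.
- ring_gauge: Chrome ring gauge, 90 mm outside, 60 mm bore, 20 mm high, 0.32 kg, lying on the protector. Origin at the centre of its underside, z up.
- gauge_block: White ceramic gauge block 90 x 35 x 9 mm, 0.12 kg, lying across the ring gauge; top of the stack (139 mm above the shelf). Origin at the centre of its underside, z up.
- tray_floor (a point): Centre of the inner floor (5 mm above the shelf) of the template's blue open tray. Fixed; inside 220 mm long along x and 110 mm wide along y, walls 5 mm thick, 18 mm high above the shelf. The template may lie either way round.
- lever_pad (a point): Middle of the top face of the black pad (28 x 28 x 7 mm) on the tally counter's lever; moves with it. -x points outward along the lever. The green housing (80 x 50 x 78 mm, fixed) is on the +x side; the axle is level, 45 mm above the shelf, 85 mm from the pad. Pad about 80 mm above the shelf with the lever up, 20 mm fully down.
- tally_lever (a joint): Lever angle: 0 up at rest (22 degrees above level), 0.718 rad at the lower stop. Pressing the pad takes 1.5 to 5 N; a spring lifts it again. A stroke counts if it goes down to the stop (past 0.68) and the lever is let right up afterwards.
- tally_count (a joint): Ratchet wheel of the counter (red mark on the side dial): 0 at the start, grows 0.628 rad (one of ten ticks) with each full stroke, slips back less than 0.1; 1.885 rad after three.
- plug_gauge: Bystander: chrome thread plug gauge standing on end, 66 mm in diameter, 112 mm high. Origin under its centre.
- spare_protector: Bystander: orange plastic thread protector, 90 mm in diameter, 44 mm high. Origin under its centre.
- dope_can: Bystander: can of thread compound, 76 mm in diameter, 95 mm high. Origin under its centre.
- caliper_case: Bystander: black caliper case 214 x 89 x 32 mm, long along x. Origin under its centre.
- brush: Bystander: hand brush lying on the shelf along its x, about 200 mm long. Origin under it.
Things that resemble listed ones, but are neither listed nor needed, are in the scene too. Of the things shaped like the gauge_block, the white one is meant.

How it is judged:
On the way, in this order (a step that is already met when the one before it is completed fails the run):
1. the template is clear of the stack and the stack has come down onto the turntable, still standing against the pins (horizontal distance between template_tail and protector above 0.056 m and horizontal distance between protector and stack_place below 0.02 m and z of protector in the frame of stack_place below 0.003 m and angle between each of protector, ring_gauge's own z axis and vertical below 0.05 rad and angle between gauge_block's own z axis and vertical below 0.06 rad and horizontal distance between ring_gauge and protector below 0.02 m and horizontal distance between gauge_block and ring_gauge below 0.02 m), for 0.2 s.
2. the template lies flat in the tray and nothing has been counted yet (z of template_grip in the frame of tray_floor below 0.019 m and angle between template_grip's own z axis and vertical below 0.05 rad and x of template_grip in the frame of tray_floor between -0.112 and 0.112 m and x of template_tail in the frame of tray_floor between -0.112 and 0.112 m and y of template_grip in the frame of tray_floor between -0.05 and 0.05 m and y of template_tail in the frame of tray_floor between -0.05 and 0.05 m and linear speed of template below 0.02 m/s and value of joint tally_count below 0.2 rad), for 0.3 s.
3. one full stroke, lever up again (value of joint tally_count between 0.3783 and 0.8783 rad and value of joint tally_lever below 0.06 rad), for 0.05 s.
4. two full strokes, lever up again (value of joint tally_count between 1.0066 and 1.5066 rad and value of joint tally_lever below 0.06 rad), for 0.05 s.
5. three full strokes, lever up again (value of joint tally_count between 1.6349 and 2.1349 rad and value of joint tally_lever below 0.06 rad), for 0.1 s.
At the end, for the whole second after the job is handed in: Protector within 20 mm of its place at the pins, ring gauge on it and block on that, each within 20 mm of the one below, level within 3 degrees; template flat and wholly inside its tray; counter at three (1.885 rad, within 0.25) with its lever up; all at rest (all of step 5 and horizontal distance between protector and stack_place below 0.02 m and z of protector in the frame of stack_place below 0.003 m and angle between each of protector, ring_gauge, template_grip's own z axis and vertical below 0.05 rad and angle between gauge_block's own z axis and vertical below 0.06 rad and horizontal distance between ring_gauge and protector below 0.02 m and horizontal distance between gauge_block and ring_gauge below 0.02 m and z of template_grip in the frame of tray_floor below 0.019 m and x of template_grip in the frame of tray_floor between -0.112 and 0.112 m and x of template_tail in the frame of tray_floor between -0.112 and 0.112 m and y of template_grip in the frame of tray_floor between -0.05 and 0.05 m and y of template_tail in the frame of tray_floor between -0.05 and 0.05 m and linear speed of each of template, protector, gauge_block below 0.02 m/s); the robot touches nothing.
It fails at once if a piece of the stack tips over (more than 20 degrees) (angle between any of protector, ring_gauge, gauge_block's own z axis and vertical above 0.35 rad).
It fails at once if a piece of the stack is carried off or dragged away (40 mm) (distance of any of protector, ring_gauge, gauge_block from where it was at the start of the episode above 0.04 m).
It fails at once if the template is dropped into the tray (faster than 0.5 m/s just above it) (linear speed of template above 0.5 m/s and horizontal distance between template_grip and tray_floor below 0.1 m and z of template_grip in the frame of tray_floor below 0.04 m).
It fails at once if the counter goes past three (value of joint tally_count above 2.1849 rad).
It fails at once if a bystander is pushed more than 30 mm or tipped (distance of any of plug_gauge, spare_protector, dope_can, caliper_case, brush from where it was at the start of the episode above 0.03 m or angle between any of plug_gauge, spare_protector, dope_can, caliper_case's own z axis and vertical above 0.3 rad).
It also fails if it takes over 61 s, if anything falls off the work surface, if the arm or the gripper's body presses on something with over 40 N, if the wrist force passes 120 N, or if a joint passes its speed limit or range.

ROBOT

A 7-joint arm with a two-finger parallel gripper is mounted at the origin on the work surface. World frame = base frame: x ahead of the robot, y to its left, z up, the work surface at z = 0. Lengths are in m, angles in rad, forces in N, time in s.
With the tool pointing down it reaches from about 0.4 to 0.85 m from the base axis. Payload 10.4 kg.
Tool frame: the origin (TCP) lies on the centre line of the jaws, within the pads' length; the fingertips stand r.finger_overhang ahead of it and the grasp point (between the pads) lies 5 mm behind it (r.finger_overhang is the distance from the TCP to the fingertips, in m); z points along the fingers, y is the line along which they close (so a half turn about z gives the same grasp; the last joint's range is limited). The gripper opens to 87 mm and grips with 3 to 60 N. Pads are 19 mm wide; open, the fingers measure 117 mm over their backs; the gripper's body (75 mm by 190 mm) begins 51 mm behind the grasp point.
Start: joints at [1.181, 0.332, -0.065, 1.46, 0.022, 1.35, -0.088], TCP at [0.224, -0.583, 0.237] pointing down, gripper open.
Joint ranges: [-2.6, 2.6], [-0.5, 2.12], [-1.47, 1.34], [0.16, 2.42], [-1.27, 4.41], [0.06, 2.06], [-2.6, 2.6]. Speed limits (rad/s): [2.22, 2.22, 2.79, 2.79, 3.14, 3.14, 3.14].

INTERFACE

Orientations are given as a unit quaternion [x, y, z, w].
In Python, from bench import read_state, viewer, r gives the robot as it stands.
- The arm moves only by the tool carry_out, never from a script. Its argument "moves" is a list of rows, each a list of 6 numbers: the shift along the tool's x, y, z in units of 40 mm (1.0 is 40 mm), then the turn, a rotation vector about the tool's x, y, z in units of 8 degrees (1.0 is 8 degrees). A call has 1 to 20 rows; each row shifts and turns the commanded pose from where the row before left it, along the tool's axes as they then stand; what a row does not reach is not made up. A row lasts 1/8 s, in which the tool goes at most 62.5 mm and 10.7 degrees, less where a joint would pass 70% of its speed; a pose out of reach is approached as far as the arm can. A call is refused whole if a number of a shift passes 1 or a number of a turn 1, either way. A call with a gripper value outside its range is refused whole. "fingers" is the finger opening in mm, from 0 to 87, set as the call begins (left out, the last holds). The fingers move at their own pace and stop on an object; "force" is the grip in N (left out, the last holds). Time passes only in rows, so rows that do not move let the fingers close. It gives the time, the measured TCP pose, the force, the opening and the grip force at its end, in the units of the state.
- read_state(): the state, without advancing time (a new reading comes with each control period).
- viewer.camera(name): name is "scene" or "top" or "wrist"; returns a dict with "pixels" (480x640x3 uint8, red, green, blue), "range_z" (480x640 float32, m along the optical axis (not along the pixel's ray), 0 where there is no reading), "fx", "fy", "cx", "cy" (pixels), "k1" (the pictures are not rectified: a ray, as slopes to the right and down, at radius r is drawn at 1 + k1 r^2 times it, then the intrinsics apply), "xyz" and "orientation" of the camera in the world. Camera axes: x right, y down, z forward; pixel columns grow to the right and rows downward; lengths in m; the calibration is good to about 2 mm. A picture is of the moment at which its call begins.
- r.close_job(): hands the job in; it is judged then, once.
The state is a dict: "time": time; "joint_positions": joint angles; "joint_vel": joint speeds; "joint_torque": joint torques, N m; "ee_pos": TCP position; "eef_rot": TCP orientation; "ft_force": force on the tool from outside, world axes, zero at the start; "torque": the same for the moment, N m; "width": finger opening in m; "grip_force": force on a finger pad.
Only numpy, scipy, OpenCV 4.12 (cv2) and the standard library are available. Lean on these libraries where they do the work, as an engineer would, in place of code of your own. Each camera call takes 0.05 s, during which the arm holds its last target. There are 200 camera calls.

## Working session

There is one attempt and no reset: what is moved stays moved. The work goes in short steps, Python scripts to look and compute and a tool call to move; the robot and the scene stay as the last step left them, time stands still between calls to the robot, and variables do not carry over. Pictures are saved under pics/ and viewed, at most 10 in all, crops included, and the job is handed in when it is done.

Besides the shell and the picture viewer there is one more tool, called by a JSON object that holds its "method" and its "body", one argument or row to a line. carry_out: Moves the arm, as the interface text tells. Its arguments: {"type":"object","properties":{"moves":{"type":"array","items":{"type":"array","items":{"type":"number"}}},"fingers":{"type":"number"},"force":{"type":"number"}},"required":["moves"]}

```bash
mkdir -p pics; ls; cat > h.py <<'E'
import numpy as np, cv2
from scipy.spatial.transform import Rotation as R
from bench import read_state, viewer, r
def shot(n):
    c=viewer.camera(n); c['n']=n; return c
def save(c,name,crop=None,scale=1):
    im=c['pixels'][:,:,::-1]
    if crop: x0,y0,x1,y1=crop; im=im[y0:y1,x0:x1]
    if scale!=1: im=cv2.resize(im,None,fx=scale,fy=scale,interpolation=cv2.INTER_CUBIC)
    cv2.imwrite('pics/'+name,im)
def cloud(c):
    K=np.array([[c['fx'],0,c['cx']],[0,c['fy'],c['cy']],[0,0,1.]])
    v,u=np.mgrid[0:480,0:640]
    p=cv2.undistortPoints(np.stack([u,v],-1).reshape(-1,1,2).astype(float),K,np.array([c['k1'],0,0,0.])).reshape(480,640,2)
    z=c['range_z'].astype(float)
    P=np.dstack([p[...,0]*z,p[...,1]*z,z])
    W=P@R.from_quat(c['orientation']).as_matrix().T+np.array(c['xyz'])
    W[z==0]=np.nan
    return W
E
python3 - <<'E'
from h import *
for n in ['scene','top']:
    c=shot(n); save(c,n+'0.png'); np.savez('pics/'+n+'0.npz',W=cloud(c),px=c['pixels']); print(n,c['xyz'],c['orientation'],c['fx'],c['k1'])
s=read_state(); print(s, r.finger_overhang)
E
```

```text
pics
scene [ 1.00867175 -0.61348097  1.13155649] [ 0.89931247  0.28601124 -0.10726563 -0.31293568] 532.5666501261388 -0.04860892726230432
top [0.41797174 0.02966936 1.40383273] [ 0.71414086 -0.69777163  0.04587657 -0.03182655] 504.1008192051933 0.0015621957683841297
{'time': 0.1, 'joint_positions': array([ 1.18141167,  0.33280372, -0.06469388,  1.46084845,  0.02160955,
        1.34986858, -0.08849289]), 'joint_vel': array([ 8.22227045e-04, -2.17700586e-03, -5.33480297e-04, -2.93711234e-03,
        4.30527891e-05,  7.08477140e-04,  2.71588474e-03]), 'joint_torque': array([ 1.07311989e-03, -6.24548793e+01,  2.39598833e-02, -3.90722573e+01,
       -6.15468970e-02,  3.64519574e-02,  1.20635573e-04]), 'ee_pos': array([ 0.22401416, -0.58313755,  0.2358408 ]), 'eef_rot': array([ 9.83228473e-01,  1.82377057e-01, -1.44407316e-04, -5.99041046e-04]), 'ft_force': array([ 0.3937805 ,  0.31477258, -0.39251745]), 'torque': array([-0.02663768,  0.00044873, -0.00503648]), 'grip_force': 0.0, 'width': 0.0872031353057949} 0.014
```

View pics/scene0.png

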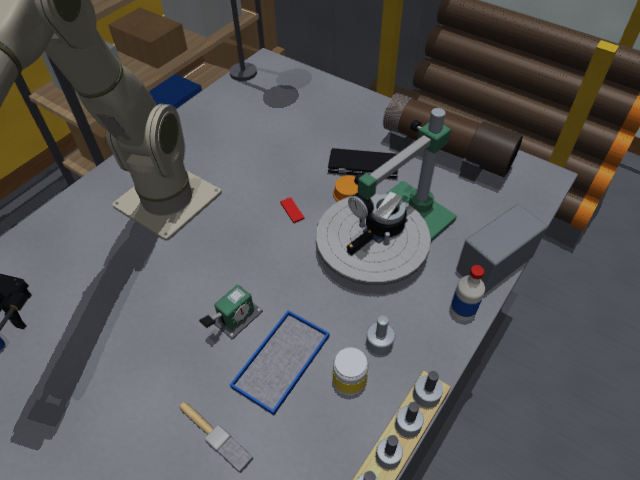

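View pics/top0.png

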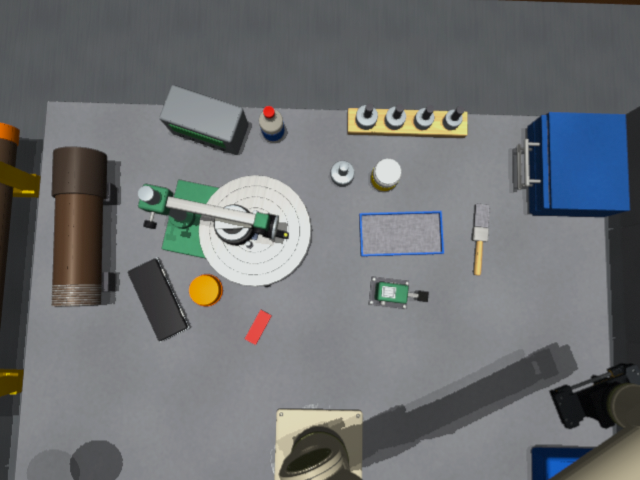

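The scene view shows the turntable (372,238), with the black grip with its yellow end (360,242) lying under the dial. The blue tray is at (282,362) and the green counter at (235,305), with its black pad at (207,321). In the top view the disc is at (255,230), the tray (400,233), the counter (390,292) and its pad (422,296). Next I'll measure them.

```bash
python3 - <<'E'
from h import *
d={n:np.load(f'pics/{n}0.npz') for n in('scene','top')}
for n in d:
    W=d[n]['W'];px=d[n]['px'].astype(int);hsv=cv2.cvtColor(d[n]['px'],cv2.COLOR_RGB2HSV).astype(int)
    x,y,z=np.moveaxis(W,-1,0)
    print('==',n,'table z',np.nanmedian(z[(abs(z)<.02)]))
    m=(abs(z-.06)<.006)&(x>.3)&(x<.85)&(y>0)&(y<.5)
    (cx,cy),rad=cv2.minEnclosingCircle(W[m][:,:2].astype(np.float32)); 
    # refine: trimmed convex hull fit
    hl=cv2.convexHull(W[m][:,:2].astype(np.float32))[:,0]
    A=np.c_[2*hl,np.ones(len(hl))];s=np.linalg.lstsq(A,(hl**2).sum(1),rcond=None)[0]
    print('disc',cx,cy,rad,'fit',s[:2],np.sqrt(s[2]+s[0]**2+s[1]**2),'z',np.median(z[m]))
    C=s[:2]
    rr=np.hypot(x-C[0],y-C[1])
    def rect(m,name):
        p=W[m]; 
        if len(p)<5: print(name,'few');return
        b=cv2.minAreaRect(p[:,:2].astype(np.float32)); print(name,len(p),'c',np.round(b[0],4),'size',np.round(b[1],4),'ang',round(b[2],1),'z',np.round(np.percentile(p[:,2],[2,50,98]),4))
        return b
    # white block & ring
    rect((rr<.15)&(z>.134)&(z<.144),'blocktop')
    rect((rr<.15)&(z>.122)&(z<.134),'ring')
    rect((rr<.15)&(z>.08)&(z<.1)&(px.max(-1)<60),'grip black')
    rect((rr<.15)&(z>.08)&(z<.1)&(hsv[...,1]>120)&(hsv[...,0]>15)&(hsv[...,0]<40),'yellow')
    rect((z>.25)&(z<.3)&(x>.4)&(y>0)&(y<.6),'arm')
    t=(hsv[...,0]>100)&(hsv[...,0]<130)&(hsv[...,1]>120)&(x>.35)&(x<.75)&(y<.05)&(y>-.35)&(z>.008)&(z<.03)
    b=rect(t,'tray'); print(cv2.boxPoints(b).round(4).tolist())
    g=(x>.25)&(x<.55)&(y<.05)&(y>-.3)
    rect(g&(z>.065)&(z<.09)&(px.max(-1)<70),'pad')
    rect(g&(z>.073)&(z<.09)&(hsv[...,0]>50)&(hsv[...,0]<90)&(hsv[...,1]>80),'housing')
    rect((px.max(-1)<70)&(z>.02)&(z<.045)&(y>.3)&(x>.2)&(x<.6),'case')
E
```

```text
== scene table z 0.001451145305147561
disc 0.6494971513748169 0.19732211530208588 0.20932258665561676 fit [0.6422216  0.20824025] 0.19488205716192775 z 0.060297940302374675
blocktop 393 c [0.6012 0.2322] size [0.0947 0.0695] ang 72.4 z [0.1343 0.1392 0.143 ]
ring 310 c [0.6012 0.2298] size [0.0886 0.0873] ang 7.1 z [0.1225 0.1298 0.1336]
grip black 376 c [0.6093 0.1706] size [0.0986 0.1479] ang 7.5 z [0.0806 0.0893 0.0984]
yellow 18 c [0.5812 0.1344] size [0.0764 0.0092] ang 81.3 z [0.0857 0.0892 0.0923]
arm 1862 c [0.6065 0.2705] size [0.2894 0.1005] ang 88.6 z [0.253  0.2825 0.2961]
tray 965 c [ 0.5974 -0.2174] size [0.1227 0.2327] ang 3.5 z [0.0089 0.0176 0.0234]
[[0.5291000008583069, -0.10499999672174454], [0.5432000160217285, -0.33719998598098755], [0.6657000184059143, -0.329800009727478], [0.6516000032424927, -0.09749999642372131]]
pad 195 c [ 0.4348 -0.2134] size [0.1307 0.0442] ang 70.7 z [0.066  0.0784 0.0878]
housing 382 c [ 0.4338 -0.1869] size [0.077  0.0477] ang 85.2 z [0.0741 0.0791 0.0839]
case 1282 c [0.4192 0.4441] size [0.2474 0.2986] ang 28.1 z [0.0219 0.0321 0.040
[... 400 characters left out ...]
 z [0.0806 0.0898 0.0952]
yellow 13 c [0.5758 0.1012] size [0.0096 0.0076] ang 43.3 z [0.0852 0.09   0.0944]
arm 1956 c [0.5889 0.277 ] size [0.2893 0.0951] ang 80.1 z [0.2628 0.284  0.2955]
tray 478 c [ 0.5966 -0.2166] size [0.1203 0.2306] ang 3.1 z [0.0096 0.0182 0.0241]
[[0.5303000211715698, -0.1046999990940094], [0.5426999926567078, -0.33500000834465027], [0.6628000140190125, -0.32850000262260437], [0.6503999829292297, -0.09830000251531601]]
pad 112 c [ 0.4318 -0.2086] size [0.13  0.042] ang 88.8 z [0.0671 0.0809 0.0888]
housing 353 c [ 0.431  -0.1833] size [0.0791 0.0476] ang 84.6 z [0.0738 0.0785 0.0839]
case 2495 c [0.4319 0.4126] size [0.2344 0.2628] ang 34.7 z [0.0243 0.0322 0.0385]
```

```bash
python3 - <<'E'
import cv2,numpy as np
a=cv2.imread('pics/scene0.png');b=cv2.imread('pics/top0.png')
A=cv2.resize(a[165:285,310:440],(520,480),interpolation=cv2.INTER_CUBIC)
B=cv2.resize(a[280:345,195:265],(280,260),interpolation=cv2.INTER_CUBIC)
D=cv2.resize(b[265:320,360:435],(280,205),interpolation=cv2.INTER_CUBIC)
o=np.zeros((480,800,3),np.uint8);o[:,:520]=A;o[:260,520:]=B;o[265:470,520:]=D
cv2.imwrite('pics/crop1.png',o)
E
```

```text
(no output)
```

View pics/crop1.png

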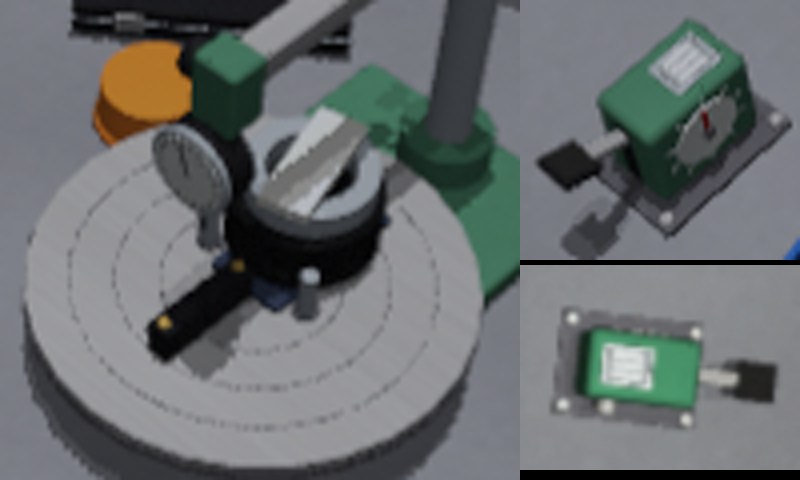

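The crop shows the grip with its two brass screws at scene (351,245) and (369,231). The blade sits under the black protector, with the chrome ring and white block above it. A stop pin is visible at (387,238). The red bar on the shelf at top (258,326) is a decoy, because the white block on the ring is the one meant. Next I'll refine the poses using components seeded at these pixels.

```bash
python3 - <<'E'
from h import *
d={n:np.load(f'pics/{n}0.npz') for n in('scene','top')}
def comp(m,u,v):
    k,l=cv2.connectedComponents(m.astype(np.uint8)); 
    w=l[v-2:v+3,u-2:u+3]; w=w[w>0]
    return l==np.bincount(w).argmax()
def rect(p,name):
    b=cv2.minAreaRect(p[:,:2].astype(np.float32)); bp=cv2.boxPoints(b)
    e=[bp[1]-bp[0],bp[2]-bp[1]];L=max(e,key=np.linalg.norm)
    print(name,len(p),'c',np.round(b[0],4),'size',np.round(sorted(b[1]),4),'long yaw',round(np.degrees(np.arctan2(L[1],L[0]))%180,1),'zmed',np.round(np.median(p[:,2]),4))
S={'scene':dict(disc=(345,262),grip=(360,239),pad=(206,322),hous=(240,296),blk=(390,209),tray=(0,0)),
   'top':dict(disc=(270,260),grip=(283,233),pad=(422,296),hous=(392,292),blk=(237,222))}
for n in d:
    W=d[n]['W'];px=d[n]['px'].astype(int);hsv=cv2.cvtColor(d[n]['px'],cv2.COLOR_RGB2HSV).astype(int)
    x,y,z=np.moveaxis(W,-1,0); s=S[n]; print('==',n)
    p=W[comp((abs(z-.0602)<.005),*s['disc'])]
    hl=cv2.convexHull(p[:,:2].astype(np.float32))[:,0]
    for _ in range(5):
        A=np.c_[2*hl,np.ones(len(hl))];q=np.linalg.lstsq(A,(hl**2).sum(1),rcond=None)[0];rd=np.sqrt(q[2]+q[0]**2+q[1]**2)
        e=abs(np.hypot(*(hl-q[:2]).T)-rd); hl=hl[e<max(.003,np.percentile(e,80))]
    print('disc',q[:2],rd,len(hl))
    try:
        g=comp((px.max(-1)<75)&(z>.083)&(z<.097)&(y<.19),*s['grip']); rect(W[g],'grip')
    except Exception as ex: print(ex)
    for k,(u,v) in {'scene':{'y1':(351,245),'y2':(369,231)},'top':{'y1':(286,235)}}[n].items():
        w=np.s_[v-4:v+5,u-4:u+5]; mm=(hsv[w][...,1]>100)&(hsv[w][...,0]>12)&(hsv[w][...,0]<40); print(k,mm.sum(),np.median(W[w][mm],0).round(4), W[w][mm].mean(0).round(4))
    for k,m in dict(pad=(px.max(-1)<70)&(z>.05),hous=(z>.07)&(hsv[...,1]>60)&(hsv[...,0]>40)&(hsv[...,0]<95)).items():
        rect(W[comp(m,*s[k])],k)
    # pad slope
    p=W[comp((px.max(-1)<70)&(z>.05),*s['pad'])]; print(p[np.argmin(p[:,1])],p[np.argmax(p[:,1])])
    a=comp((z>.253)&(z<.3),*{'scene':(405,160),'top':(210,208)}[n]);rect(W[a],'arm')
    dl=(z>.18)&(z<.25)&(np.hypot(x-.58,y-.12)<.08); print('dial',np.nanmin(W[dl],0),np.nanmax(W[dl],0),np.nanmean(W[dl],0))
E
```

```text
== scene
disc [0.59123878 0.1842824 ] 0.15011263401444966 50
grip 192 c [0.5841 0.1317] size [0.0213 0.0809] long yaw 81.5 zmed 0.0896
y1 11 [0.5744 0.103  0.0899] [0.5751 0.1027 0.0897]
y2 11 [0.5866 0.1685 0.0874] [0.5856 0.1732 0.0846]
pad 116 c [ 0.425  -0.2631] size [0.0257 0.0271] long yaw 84.3 zmed 0.0828
hous 446 c [ 0.4326 -0.186 ] size [0.0503 0.0785] long yaw 85.0 zmed 0.0787
[ 0.43390821 -0.27691857  0.08012738] [ 0.41385464 -0.24964106  0.07647481]
arm 1825 c [0.6065 0.2705] size [0.1005 0.2894] long yaw 88.6 zmed 0.2827
dial [0.54903342 0.10891893 0.18581801] [0.61132161 0.15440053 0.24975445] [0.58565228 0.12104875 0.22496982]
== top
disc [0.59031549 0.18581596] 0.14910379153127543 61
grip 60 c [0.5769 0.1106] size [0.0173 0.0318] long yaw 76.1 zmed 0.0902
y1 15 [0.5762 0.1015 0.09  ] [0.5755 0.1016 0.0903]
pad 98 c [ 0.4225 -0.2619] size [0.025  0.0251] long yaw 81.1 zmed 0.0822Traceback (most recent call last):
  File "<stdin>", line 28, in <module>
  File "<stdin>", line 6, in comp
ValueError: attempt to get argmax of an empty sequence
```

```bash
cat >> h.py <<'E'
def tgtR(psi,th):  # psi: heading of lean (deg), th lean from vertical (deg)
    p,t=np.radians([psi,th]); c,s=np.cos(p),np.sin(p)
    z=np.array([c*np.sin(t),s*np.sin(t),-np.cos(t)]); y=np.array([s,-c,0]); return R.from_matrix(np.c_[np.cross(y,z),y,z])
def delta(pos=None,rot=None):
    s=read_state(); R0=R.from_quat(s['eef_rot'])
    if pos is not None: print('shift units',(R0.inv().apply(np.array(pos)-s['ee_pos'])/.04).round(3))
    if rot is not None: print('turn units',(np.degrees((R0.inv()*rot).as_rotvec())/8).round(3))
E
python3 - <<'E'
from h import *
delta([.565,.0,.26],tgtR(81.5,40))
E
```

```text
shift units [ 13.186 -10.552  -0.592]
turn units [ 2.627  4.515 -7.242]
```

{"method": "carry_out", "body": {
  "moves": [
    [0.82,-0.66,-0.04,0,0,0],
    [0.82,-0.66,-0.04,0,0,0],
    [0.82,-0.66,-0.04,0,0,0],
    [0.82,-0.66,-0.04,0,0,0],
    [0.82,-0.66,-0.04,0,0,0],
    [0.82,-0.66,-0.04,0,0,0],
    [0.82,-0.66,-0.04,0,0,0],
    [0.82,-0.66,-0.04,0,0,0],
    [0.82,-0.66,-0.04,0,0,0],
    [0.82,-0.66,-0.04,0,0,0],
    [0.82,-0.66,-0.04,0,0,0],
    [0.82,-0.66,-0.04,0,0,0],
    [0.82,-0.66,-0.04,0,0,0],
    [0.82,-0.66,-0.04,0,0,0],
    [0.82,-0.66,-0.04,0,0,0],
    [0.82,-0.66,-0.04,0,0,0]
  ],
  "fingers": 60
}}

```text
time: 2.1
ee_pos: [0.563, 0.0002, 0.2619]
eef_rot: [0.983, 0.182, -0.0, 0.0]
ft_force: [0.4, -0.3, 0.4]
width: 0.0599
grip_force: 0.0
```

{"method": "carry_out", "body": {
  "moves": [
    [0,0,0,0.26,0.45,-0.72],
    [0,0,0,0.26,0.45,-0.72],
    [0,0,0,0.26,0.45,-0.72],
    [0,0,0,0.26,0.45,-0.72],
    [0,0,0,0.26,0.45,-0.72],
    [0,0,0,0.26,0.45,-0.72],
    [0,0,0,0.26,0.45,-0.72],
    [0,0,0,0.26,0.45,-0.72],
    [0,0,0,0.26,0.45,-0.72],
    [0,0,0,0.26,0.45,-0.72],
    [0,0,0,0,0,0]
  ]
}}

```text
time: 3.48
ee_pos: [0.5624, -0.0022, 0.2609]
eef_rot: [0.715, 0.61, 0.258, -0.222]
ft_force: [0.2, -0.4, 0.6]
width: 0.06
grip_force: 0.0
```

```bash
python3 - <<'E'
from h import *
s=read_state(); print(s['time'],s['ee_pos'],s['joint_positions'].round(2))
delta([.568,.026,.187],tgtR(81.5,40))
c=shot('wrist'); save(c,'w1.png'); np.savez('pics/w1.npz',W=cloud(c),px=c['pixels'])
E
```

```text
3.475 [ 0.56243953 -0.00215437  0.2609398 ] [ 0.87  0.33 -0.68  1.65 -0.51  1.32  0.21]
shift units [-0.632  0.031  1.879]
turn units [ 0.03   0.025 -0.059]
```

View pics/w1.png

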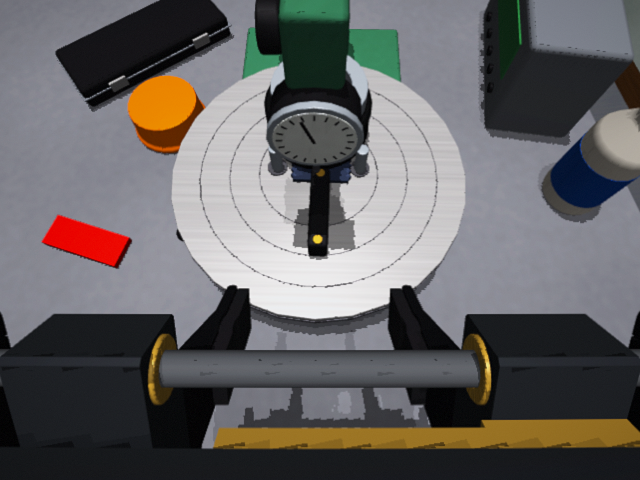

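The wrist view shows the grip lying vertically from (318,250) to (320,172), between both pins at (277,160) and (361,160). The dial hangs over it at (315,130). Next I'll fit the grip line and the pin positions.

```bash
python3 - <<'E'
from h import *
d=np.load('pics/w1.npz');W=d['W'];px=d['px'].astype(int);hsv=cv2.cvtColor(d['px'],cv2.COLOR_RGB2HSV).astype(int)
x,y,z=np.moveaxis(W,-1,0);v,u=np.mgrid[0:480,0:640]
m=(px.max(-1)<70)&(u>300)&(u<340)&(v>170)&(v<262)&(z>.084)&(z<.096)
p=W[m];b=cv2.minAreaRect(p[:,:2].astype(np.float32));print(m.sum(),b,np.median(p[:,2]))
f=cv2.fitLine(p[:,:2].astype(np.float32),cv2.DIST_L2,0,.01,.01).ravel();print('yaw',np.degrees(np.arctan2(f[1],f[0])),f)
for c in((318,239),(321,172)):
    w=np.s_[c[1]-5:c[1]+6,c[0]-6:c[0]+7];mm=(hsv[w][...,1]>110)&(hsv[w][...,0]>12)&(hsv[w][...,0]<40);print('screw',mm.sum(),np.median(W[w][mm],0).round(4))
for c in((277,155),(361,155)):
    w=np.s_[c[1]-18:c[1]+25,c[0]-12:c[0]+13];mm=(z[w]>.092)&(z[w]<.1);print('pintop',mm.sum(),np.median(W[w][mm],0).round(4))
mm=(z>.056)&(z<.065)&(np.hypot(x-.591,y-.185)<.17)&(v<330)
hl=cv2.convexHull(W[mm][:,:2].astype(np.float32))[:,0];print('disc',cv2.minEnclosingCircle(hl))
mm=(u>265)&(u<366)&(v>90)&(v<172)&(z>.15)&(y<.2); q=W[mm];print('dial',np.percentile(q,[1,50,99],axis=0).round(4))
E
```

```text
1414 ((0.5846630334854126, 0.1323760598897934), (0.07695295661687851, 0.018385451287031174), 78.5532455444336) 0.09103932610142795
yaw 78.67458 [0.19638109 0.98052764 0.58429664 0.13037169]
screw 88 [0.5782 0.1015 0.0917]
screw 59 [0.5919 0.1664 0.0914]
pintop 43 [0.5491 0.1951 0.0953]
pintop 105 [0.6349 0.1814 0.0961]
disc ((0.5920841097831726, 0.18593160808086395), 0.1501779407262802)
dial [[0.5531 0.1121 0.1885]
 [0.5807 0.1183 0.229 ]
 [0.6089 0.1394 0.2461]]
```

```bash
python3 - <<'E'
from h import *
delta([.5659,.0365,.172],tgtR(79,40)); delta([.5806,.1122,.0802])
E
```

```text
shift units [-0.703 -0.061  2.327]
turn units [-0.167  0.033  0.181]
shift units [-0.688  0.008  5.323]
```

{"method": "carry_out", "body": {
  "moves": [
    [-0.24,-0.02,0.78,-0.05,0,0.06],
    [-0.24,-0.02,0.78,-0.05,0,0.06],
    [-0.23,-0.02,0.77,-0.07,0.03,0.06],
    [0,0,0,0,0,0],
    [0,0,0,0,0,0]
  ]
}}

```text
time: 4.15
ee_pos: [0.5671, 0.0365, 0.1738]
eef_rot: [0.724, 0.599, 0.265, -0.216]
ft_force: [-0.1, 0.4, 0.1]
width: 0.0601
grip_force: 0.0
```

```bash
python3 - <<'E'
from h import *
s=read_state(); print(s['ee_pos'],s['joint_positions'].round(2))
delta([.5806,.1122,.0802],tgtR(79,40))
E
```

```text
[0.56707428 0.03647553 0.17375269] [ 0.82  0.39 -0.69  1.78 -0.52  1.1   0.23]
shift units [-0.027 -0.034  3.028]
turn units [0.012 0.007 0.03 ]
```

{"method": "carry_out", "body": {
  "moves": [
    [0,-0.01,0.5,0,0,0.03],
    [0,-0.01,0.5,0,0,0],
    [0,-0.01,0.5,0,0,0],
    [-0.01,0,0.5,0,0,0],
    [-0.01,0,0.4,0,0,0],
    [-0.01,0,0.3,0,0,0],
    [0,0,0.2,0,0,0],
    [0,0,0.13,0,0,0],
    [0,0,0,0,0,0],
    [0,0,0,0,0,0]
  ]
}}

```text
time: 5.4
ee_pos: [0.5803, 0.1122, 0.0789]
eef_rot: [0.725, 0.597, 0.264, -0.217]
ft_force: [0.0, 0.1, -0.4]
width: 0.06
grip_force: 0.0
```

```bash
python3 - <<'E'
from h import *
delta([.5806,.1122,.0802],tgtR(79,40))
c=shot('wrist'); save(c,'w2.png')
W=cloud(c);x,y,z=np.moveaxis(W,-1,0)
m=(c['pixels'].max(-1)<70)&(abs(z-.091)<.005)&(x>.56)&(x<.61)&(y>.08)&(y<.18);p=W[m]
if m.sum()>20:
  print(cv2.minAreaRect(p[:,:2].astype(np.float32)),np.median(p,0))
E
```

```text
shift units [ 0.023  0.008 -0.023]
turn units [ 0.007  0.001 -0.004]
((0.5947973132133484, 0.12781400978565216), (0.08635523915290833, 0.04115118086338043), 79.6850814819336) [0.58455442 0.13121312 0.09113583]
```

View pics/w2.png

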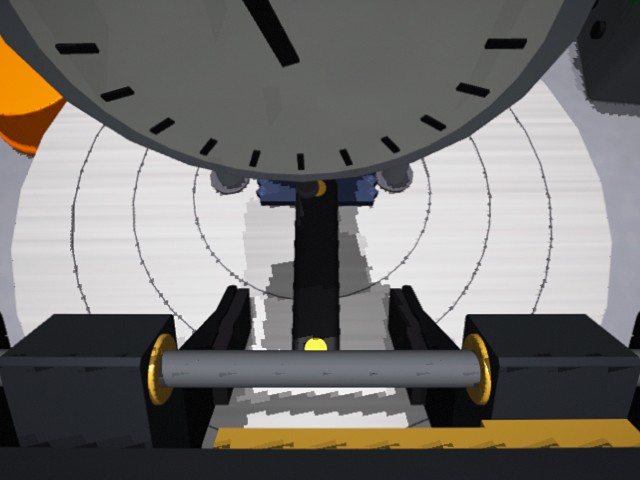

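The grip sits centred at column 316, between the finger pads at about 240 and 400, and is aligned with them. I'll close on it.

{"method": "carry_out", "body": {
  "moves": [
    [0,0,0,0,0,0],
    [0,0,0,0,0,0],
    [0,0,0,0,0,0],
    [0,0,0,0,0,0],
    [0,0,0,0,0,0],
    [0,0,0,0,0,0]
  ],
  "fingers": 0,
  "force": 60
}}

```text
time: 6.2
ee_pos: [0.5799, 0.1126, 0.0787]
eef_rot: [0.725, 0.598, 0.264, -0.218]
ft_force: [-0.9, -0.2, 0.7]
width: 0.0175
grip_force: 60.0
```

```bash
python3 - <<'E'
from h import *
s=read_state();print(s['width'],s['grip_force'],s['ft_force'])
a=np.radians(79.); p=s['ee_pos']-.125*np.array([np.cos(a),np.sin(a),0]); delta(p)
E
```

```text
0.017477743482360506 60.00112644396722 [-0.85645555 -0.23826572  0.74228714]
shift units [-2.394e+00  1.000e-03 -2.009e+00]
```

{"method": "carry_out", "body": {
  "moves": [
    [-0.08,0,-0.07,0,0,0],
    [-0.12,0,-0.1,0,0,0],
    [-0.12,0,-0.1,0,0,0],
    [-0.12,0,-0.1,0,0,0],
    [-0.12,0,-0.1,0,0,0],
    [-0.12,0,-0.1,0,0,0],
    [-0.12,0,-0.1,0,0,0],
    [-0.12,0,-0.1,0,0,0],
    [-0.12,0,-0.1,0,0,0]
  ]
}}

```text
time: 7.32
ee_pos: [0.569, 0.061, 0.0789]
eef_rot: [0.724, 0.598, 0.264, -0.219]
ft_force: [1.8, 10.3, -3.1]
width: 0.0176
grip_force: 60.0
```

```bash
python3 - <<'E'
from h import *
s=read_state();print(s['ee_pos'],s['ft_force'],s['torque'])
c=shot('wrist');W=cloud(c);x,y,z=np.moveaxis(W,-1,0)
h=cv2.cvtColor(c['pixels'],cv2.COLOR_RGB2HSV).astype(int)
m=(abs(z-.091)<.006)&(h[...,1]>110)&(h[...,0]>12)&(h[...,0]<40)&(y<.16)&(y>-.1)&(x>.5)
k,l,st,ce=cv2.connectedComponentsWithStats(m.astype(np.uint8))
for i in range(1,k):
    if st[i,4]>15: print(np.median(W[l==i],0).round(4),st[i,4],ce[i])
a=np.radians(79.); p=np.array([.5799,.1126,.0787])-.128*np.array([np.cos(a),np.sin(a),0]); delta(p,tgtR(79,40))
c=shot('top');W=cloud(c);z=W[...,2];n=np.hypot(W[...,0]-.6,W[...,1]-.23)<.06
for a,b in((.134,.144),(.12,.134)): print(np.median(W[n&(z>a)&(z<b)],0))
E
```

```text
[0.56903714 0.0610451  0.07885881] [ 1.78278124 10.30132524 -3.05322636] [ 0.26382379 -0.21072714 -0.04183345]
[0.5808 0.1159 0.0918] 294 [318.57823129 187.50680272]
[0.5687 0.0517 0.0919] 227 [318.85903084 344.2246696 ]
shift units [-1.423  0.015 -1.198]
turn units [-0.011 -0.011  0.   ]
[0.59167826 0.23594306 0.13871109]
[0.57464053 0.22631431 0.12981215]
```

{"method": "carry_out", "body": {
  "moves": [
    [-0.12,0,-0.1,0,0,0],
    [-0.12,0,-0.1,0,0,0],
    [-0.12,0,-0.1,0,0,0],
    [-0.12,0,-0.1,0,0,0],
    [-0.12,0,-0.1,0,0,0],
    [-0.12,0,-0.1,0,0,0],
    [-0.12,0,-0.1,0,0,0],
    [-0.12,0,-0.1,0,0,0],
    [-0.12,0,-0.1,0,0,0],
    [-0.12,0,-0.1,0,0,0],
    [-0.12,0,-0.1,0,0,0],
    [-0.12,0,-0.1,0,0,0],
    [0,0,0,0,0,0],
    [0,0,0,0,0,0]
  ]
}}

```text
time: 9.18
ee_pos: [0.5553, -0.0157, 0.0784]
eef_rot: [0.726, 0.597, 0.264, -0.217]
ft_force: [-3.4, -2.9, 6.8]
width: 0.0178
grip_force: 60.0
```

```bash
python3 - <<'E'
from h import *
s=read_state();print(s['time'],s['ee_pos'],s['ft_force'])
c=shot('wrist');save(c,'w3.png')
W=cloud(c);x,y,z=np.moveaxis(W,-1,0)
h=cv2.cvtColor(c['pixels'],cv2.COLOR_RGB2HSV).astype(int)
m=(abs(z-.091)<.006)&(h[...,1]>110)&(h[...,0]>12)&(h[...,0]<40)&(y<.16)&(y>-.1)&(x>.5)
k,l,st,ce=cv2.connectedComponentsWithStats(m.astype(np.uint8))
for i in range(1,k):
    if st[i,4]>15: print(np.median(W[l==i],0).round(4),st[i,4],ce[i])
a=np.array([.591,.178])
c=shot('scene');save(c,'s3.png',(300,150,460,290),4)
W=cloud(c);z=W[...,2];n=np.hypot(W[...,0]-.6,W[...,1]-.23)<.07
for a,b in((.128,.144),(.118,.128)): print(np.median(W[n&(z>a)&(z<b)],0),(n&(z>a)&(z<b)).sum())
E
```

```text
9.175 [ 0.55529687 -0.01569508  0.07837402] [-3.36521933 -2.88463771  6.76033519]
[0.5671 0.039  0.0916] 300 [318.33       187.37666667]
[ 0.5549 -0.025   0.0913] 223 [318.97309417 344.32735426]
[0.60380477 0.22540647 0.13410656] 428
[0.62258642 0.22942928 0.12436777] 276
```

View pics/s3.png

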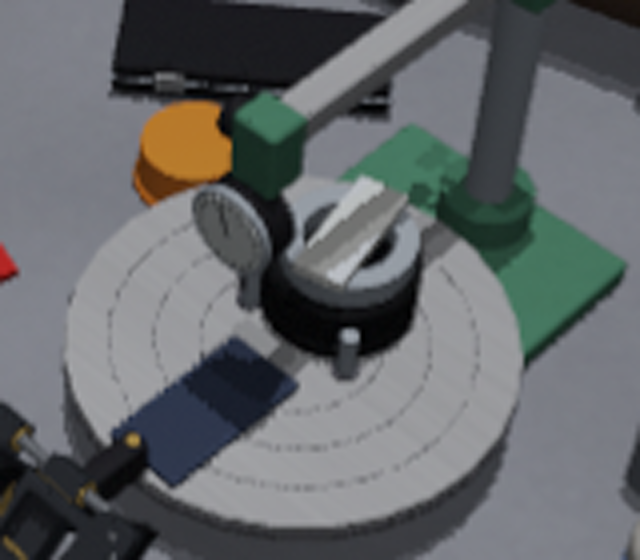

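View pics/w3.png

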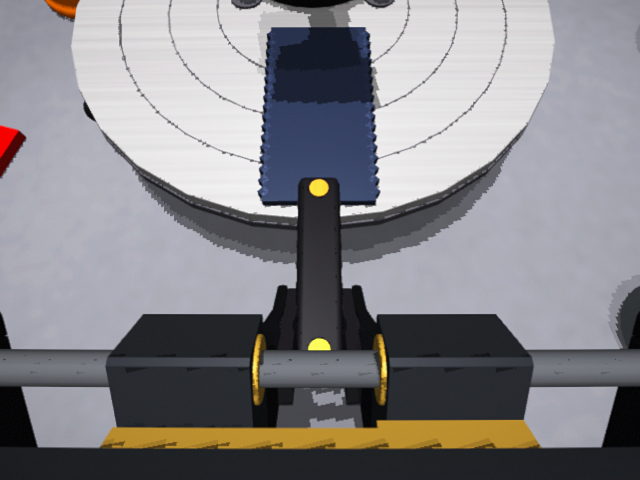

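The template is fully clear of the stack: its blade end is at wrist row 27 and the pins are at row 2. The stack has come down upright against the pins. Now I'll lift the template.

{"method": "carry_out", "body": {
  "moves": [
    [0.1,0,-0.12,0,0,0],
    [0.3,0,-0.36,0,0,0],
    [0.32,0,-0.38,0,0,0],
    [0.32,0,-0.38,0,0,0],
    [0.32,0,-0.38,0,0,0],
    [0.32,0,-0.38,0,0,0],
    [0.2,0,-0.24,0,0,0],
    [0,0,0,0,0,0]
  ]
}}

```text
time: 10.28
ee_pos: [0.5555, -0.0145, 0.1959]
eef_rot: [0.725, 0.598, 0.264, -0.217]
ft_force: [-0.4, 0.2, -3.3]
width: 0.0179
grip_force: 60.0
```

```bash
python3 - <<'E'
from h import *
s=read_state();print(s['ee_pos'],s['ft_force'])
delta([.6,-.2974,.11],tgtR(93.3,40))
E
```

```text
[ 0.55545119 -0.01449898  0.1959346 ] [-0.40059814  0.23418938 -3.26695736]
shift units [-6.539  2.445 -2.673]
turn units [ 1.156  0.006 -1.369]
```

{"method": "carry_out", "body": {
  "moves": [
    [-0.27,0.1,-0.11,0,0,0],
    [-0.52,0.19,-0.21,0,0,0],
    [-0.54,0.2,-0.22,0,0,0],
    [-0.54,0.2,-0.22,0,0,0],
    [-0.54,0.2,-0.22,0,0,0],
    [-0.54,0.2,-0.22,0,0,0],
    [-0.54,0.2,-0.22,0,0,0],
    [-0.54,0.2,-0.22,0,0,0],
    [-0.54,0.2,-0.22,0,0,0],
    [-0.54,0.2,-0.22,0,0,0],
    [-0.54,0.2,-0.22,0,0,0],
    [-0.54,0.2,-0.22,0,0,0],
    [-0.3,0.12,-0.13,0,0,0],
    [0,0,0,0.29,0,-0.34],
    [0,0,0,0.29,0,-0.34],
    [0,0,0,0.29,0,-0.34],
    [0,0,0,0.29,0,-0.34],
    [0,0,0,0,0,0],
    [0,0,0,0,0,0]
  ]
}}

```text
time: 12.65
ee_pos: [0.5988, -0.295, 0.1095]
eef_rot: [0.646, 0.682, 0.234, -0.249]
ft_force: [0.3, -0.1, -2.0]
width: 0.0173
grip_force: 60.0
```

```bash
python3 - <<'E'
from h import *
s=read_state();print(s['time'],s['ee_pos'],s['ft_force'],s['width'])
delta([.6,-.2974,.05],tgtR(93.3,40))
c=shot('wrist');save(c,'w4.png')
W=cloud(c);x,y,z=np.moveaxis(W,-1,0);v,u=np.mgrid[0:480,0:640]
h=cv2.cvtColor(c['pixels'],cv2.COLOR_RGB2HSV).astype(int)
m=(h[...,1]>110)&(h[...,0]>12)&(h[...,0]<40)&(u>300)&(u<340)&(v>130)&(v<365)&(z>.08)
k,l,st,ce=cv2.connectedComponentsWithStats(m.astype(np.uint8))
for i in range(1,k):
    if st[i,4]>15: print(np.median(W[l==i],0).round(4),st[i,4],ce[i])
m=(h[...,0]>100)&(h[...,0]<130)&(h[...,1]>120)&(z>.012)&(z<.025)&(x>.5)&(x<.7)&(v<330)
print('tray',m.sum(),cv2.minAreaRect(W[m][:,:2].astype(np.float32)))
m=(u>260)&(u<375)&(v>20)&(v<190)&(z>.07); print('blade',cv2.minAreaRect(W[m][:,:2].astype(np.float32)),np.percentile(z[m],[2,98]))
E
```

```text
12.65 [ 0.59880584 -0.29499296  0.1095267 ] [ 0.32888929 -0.11266656 -1.97548926] 0.01727843688148756
shift units [-1.004  0.03   1.1  ]
turn units [-0.003 -0.002 -0.021]
[ 0.5969 -0.2387  0.1167] 277 [318.87364621 192.6967509 ]
[ 0.6006 -0.3044  0.123 ] 305 [318.85245902 343.49180328]
tray 4280 ((0.5972619652748108, -0.18626034259796143), (0.12018521130084991, 0.1707773357629776), 3.2078964710235596)
blade ((0.5937228202819824, -0.1782902181148529), (0.06125344708561897, 0.11794549971818924), 3.2551352977752686) [0.08006761 0.09035673]
```

View pics/w4.png

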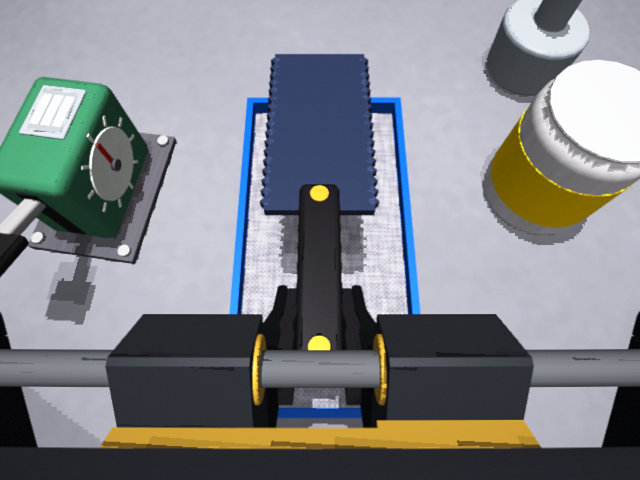

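The template is centred over the tray, but it has drooped nose-down in the pads by about 5.4° (screw heights 0.123 and 0.117). I'll pitch the tool up by that amount and descend part way.

{"method": "carry_out", "body": {
  "moves": [
    [0,0,0,0,0.34,0],
    [0,0,0,0,0.34,0],
    [-0.2,0,0.2,0,0,0],
    [-0.3,0,0.3,0,0,0],
    [-0.3,0,0.3,0,0,0],
    [-0.2,0,0.2,0,0,0],
    [0,0,0,0,0,0],
    [0,0,0,0,0,0]
  ]
}}

```text
time: 13.7
ee_pos: [0.599, -0.2945, 0.0538]
eef_rot: [0.634, 0.67, 0.265, -0.281]
ft_force: [0.4, -0.1, -2.9]
width: 0.0175
grip_force: 60.0
```

```bash
cat > m.py <<'E'
from h import *
s=read_state();print(s['time'],s['ee_pos'],s['ft_force'],s['width'])
c=shot('wrist')
W=cloud(c);x,y,z=np.moveaxis(W,-1,0);v,u=np.mgrid[0:480,0:640]
h=cv2.cvtColor(c['pixels'],cv2.COLOR_RGB2HSV).astype(int)
m=(h[...,1]>110)&(h[...,0]>12)&(h[...,0]<40)&(u>300)&(u<340)&(v>130)&(v<365)&(z>.02)
k,l,st,ce=cv2.connectedComponentsWithStats(m.astype(np.uint8))
for i in range(1,k):
    if st[i,4]>15: print(np.median(W[l==i],0).round(4),st[i,4],ce[i])
E
python3 m.py
```

```text
13.7 [ 0.59904161 -0.29448196  0.05378341] [ 0.36278141 -0.06690014 -2.92600734] 0.01748002360942306
[ 0.5971 -0.2391  0.0662] 273 [318.78754579 192.83882784]
[ 0.6009 -0.3048  0.0662] 307 [318.91856678 343.48859935]
```

{"method": "carry_out", "body": {
  "moves": [
    [-0.1,0,0.1,0,0,0],
    [-0.12,0,0.12,0,0,0],
    [-0.12,0,0.12,0,0,0],
    [-0.09,0,0.09,0,0,0],
    [-0.05,0,0.05,0,0,0],
    [-0.03,0,0.03,0,0,0],
    [-0.02,0,0.02,0,0,0],
    [0,0,0,0,0,0],
    [0,0,0,0,0,0]
  ]
}}

```text
time: 14.88
ee_pos: [0.5986, -0.2942, 0.0242]
eef_rot: [0.633, 0.67, 0.265, -0.282]
ft_force: [-3.6, 0.0, 5.9]
width: 0.0176
grip_force: 60.0
```

```bash
python3 m.py
```

```text
14.875 [ 0.59864883 -0.29415308  0.02418933] [-3.64686365e+00  5.33700499e-04  5.85339154e+00] 0.017569059626546958
[ 0.5967 -0.2386  0.0366] 272 [318.875      192.73529412]
[ 0.6005 -0.3045  0.0368] 310 [318.77419355 343.39354839]
```

The template is on the tray floor: 5.9 N upward force and the grip top at about 0.036. I'll release it to a partial opening and back out along the tool axis.

{"method": "carry_out", "body": {
  "moves": [
    [0,0,0,0,0,0],
    [0,0,0,0,0,0],
    [0,0,0,0,0,0],
    [0,0,0,0,0,0]
  ],
  "fingers": 45
}}

```text
time: 15.42
ee_pos: [0.5986, -0.2941, 0.0231]
eef_rot: [0.634, 0.67, 0.265, -0.282]
ft_force: [0.2, -0.0, -0.5]
width: 0.0431
grip_force: 0.0
```

{"method": "carry_out", "body": {
  "moves": [
    [0,0,-0.3,0,0,0],
    [0,0,-0.6,0,0,0],
    [0,0,-0.8,0,0,0],
    [0,0,-0.8,0,0,0],
    [0,0,-0.8,0,0,0],
    [0,0,-0.4,0,0,0],
    [0,0,0,0,0,0]
  ]
}}

```text
time: 16.3
ee_pos: [0.605, -0.4008, 0.1279]
eef_rot: [0.634, 0.67, 0.265, -0.28]
ft_force: [0.3, -0.3, -0.3]
width: 0.0452
grip_force: 0.0
```

```bash
python3 - <<'E'
from h import *
s=read_state();print(s['time'],s['ee_pos'],s['ft_force'])
c=shot('wrist');W=cloud(c);x,y,z=np.moveaxis(W,-1,0);px=c['pixels'].astype(int);v,u=np.mgrid[0:480,0:640]
h=cv2.cvtColor(c['pixels'],cv2.COLOR_RGB2HSV).astype(int)
save(c,'w5.png')
m=(h[...,1]>110)&(h[...,0]>12)&(h[...,0]<40)&(z>.03)&(z<.045)&(x>.55)&(x<.65)&(y<-.2)&(y>-.36)
k,l,st,ce=cv2.connectedComponentsWithStats(m.astype(np.uint8))
for i in range(1,k):
    if st[i,4]>10: print(np.median(W[l==i],0).round(4),st[i,4])
c=shot('top');save(c,'t5.png',(340,190,460,320),4);W=cloud(c);x,y,z=np.moveaxis(W,-1,0);px=c['pixels'].astype(int)
m=(px.max(-1)<70)&(z>.06)&(z<.1)&(np.hypot(x-.424,y+.262)<.025);p=W[m]
print('pad',m.sum(),cv2.minAreaRect(p[:,:2].astype(np.float32)),p.mean(0))
A=np.c_[p[:,:2]-p[:,:2].mean(0),np.ones(len(p))];print('slope',np.linalg.lstsq(A,p[:,2],rcond=None)[0])
delta([.424,-.263,.16],tgtR(84.5,0))
E
```

```text
16.3 [ 0.6049647  -0.40083184  0.1279413 ] [ 0.27366228 -0.29267598 -0.34235288]
[ 0.5967 -0.2385  0.0366] 91
[ 0.6004 -0.3055  0.0366] 120
pad 97 ((0.42255914211273193, -0.2619599401950836), (0.025034230202436447, 0.025336820632219315), 84.21532440185547) [ 0.42245452 -0.2620885   0.08141289]
slope [-0.05962858 -0.30954722  0.08141289]
shift units [ 3.153 -4.321  2.028]
turn units [-0.45  -5.671  1.032]
```

View pics/t5.png

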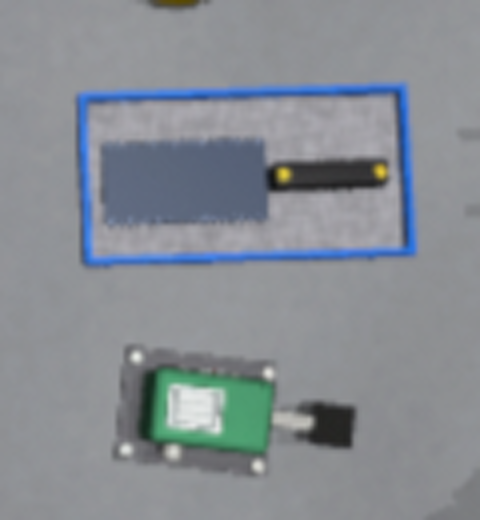

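The template lies flat and fully inside the tray (grip on the right, blade on the left in the crop). The lever pad is at crop (331,424). Next I'll set up to press it with the fingers closed.

```bash
python3 - <<'E'
from h import *
delta([.4229,-.2663,.165],tgtR(84.7,18))
E
```

```text
shift units [ 3.186 -4.353  1.882]
turn units [-0.583 -3.426  0.912]
```

{"method": "carry_out", "body": {
  "moves": [
    [0.4,-0.55,0.24,0,0,0],
    [0.4,-0.55,0.24,0,0,0],
    [0.4,-0.55,0.24,0,0,0],
    [0.4,-0.55,0.24,0,0,0],
    [0.4,-0.55,0.24,0,0,0],
    [0.4,-0.55,0.24,0,0,0],
    [0.4,-0.55,0.24,0,0,0],
    [0.4,-0.55,0.24,0,0,0],
    [0,0,0,-0.12,-0.69,0.18],
    [0,0,0,-0.12,-0.69,0.18],
    [0,0,0,-0.12,-0.69,0.18],
    [0,0,0,-0.12,-0.69,0.18],
    [0,0,0,-0.12,-0.69,0.18],
    [0,0,0,0,0,0],
    [0,0,0,0,0,0]
  ],
  "fingers": 0,
  "force": 20
}}

```text
time: 18.27
ee_pos: [0.4204, -0.2652, 0.1643]
eef_rot: [0.73, 0.666, 0.116, -0.104]
ft_force: [-0.4, -0.2, -0.0]
width: 0.0005
grip_force: 0.0
```

```bash
python3 - <<'E'
from h import *
s=read_state();print(s['time'],s['ee_pos'],s['width'],s['ft_force'])
delta([.4229,-.2663,.105],tgtR(84.7,18));delta([.4229,-.2663,.035])
E
```

```text
18.275 [ 0.42040887 -0.2651886   0.16428978] 0.0005288636235392657 [-0.36260701 -0.18540549 -0.0298317 ]
shift units [-0.477  0.061  1.404]
turn units [0.016 0.011 0.007]
shift units [-1.015  0.057  3.069]
```

{"method": "carry_out", "body": {
  "moves": [
    [-0.16,0.02,0.47,0,0,0],
    [-0.16,0.02,0.47,0,0,0],
    [-0.16,0.02,0.47,0,0,0],
    [-0.1,0,0.31,0,0,0],
    [-0.1,0,0.31,0,0,0],
    [-0.1,0,0.31,0,0,0],
    [-0.1,0,0.31,0,0,0],
    [-0.09,0,0.26,0,0,0],
    [0,0,0,0,0,0],
    [0,0,0,0,0,0]
  ]
}}

```text
time: 19.52
ee_pos: [0.4235, -0.2667, 0.0422]
eef_rot: [0.73, 0.666, 0.115, -0.103]
ft_force: [-0.6, 0.6, 3.3]
width: 0.0002
grip_force: 1.2
```

```bash
python3 - <<'E'
from h import *
s=read_state();print(s['time'],s['ee_pos'],s['ft_force'])
delta([.4229,-.2663,.0335])
c=shot('scene');save(c,'s6.png',(180,260,300,350),5)
E
```

```text
19.525 [ 0.42352145 -0.26665876  0.04216791] [-0.63973871  0.60093371  3.27239024]
shift units [-0.059 -0.017  0.209]
```

View pics/s6.png

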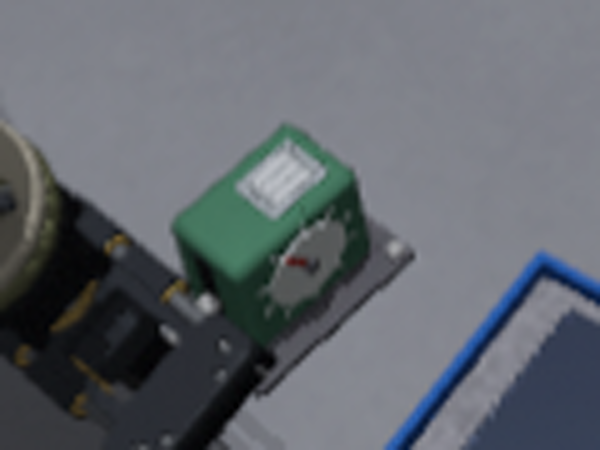

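The lever is being pressed (3.3 N) and the red mark on the dial has turned to crop (297,262). I'll continue to the stop in small steps.

{"method": "carry_out", "body": {
  "moves": [
    [-0.06,0,0.19,0,0,0],
    [-0.015,0,0.05,0,0,0],
    [0,0,0,0,0,0]
  ]
}}

```text
time: 19.95
ee_pos: [0.4245, -0.2671, 0.0346]
eef_rot: [0.73, 0.666, 0.116, -0.103]
ft_force: [-9.7, 2.1, 37.4]
width: 0.0004
grip_force: 17.3
```

{"method": "carry_out", "body": {
  "moves": [
    [-0.015,0,0.05,0,0,0],
    [0,0,0,0,0,0]
  ]
}}

```text
time: 20.2
ee_pos: [0.4247, -0.267, 0.0342]
eef_rot: [0.73, 0.666, 0.116, -0.103]
ft_force: [-16.2, 3.6, 57.6]
width: 0.0002
grip_force: 27.1
```

{"method": "carry_out", "body": {
  "moves": [
    [-0.015,0,0.05,0,0,0],
    [0,0,0,0,0,0]
  ]
}}

```text
time: 20.45
ee_pos: [0.4248, -0.267, 0.0338]
eef_rot: [0.73, 0.666, 0.116, -0.103]
ft_force: [-24.0, 4.8, 79.1]
width: 0.0001
grip_force: 36.9
```

The stop was reached (force climbed to 79 N at z 0.034). I'll let the lever right up and check.

{"method": "carry_out", "body": {
  "moves": [
    [0.05,0,-0.15,0,0,0],
    [0.08,0,-0.25,0,0,0],
    [0.1,0,-0.3,0,0,0],
    [0.1,0,-0.3,0,0,0],
    [0.1,0,-0.3,0,0,0],
    [0.1,0,-0.3,0,0,0],
    [0.1,0,-0.3,0,0,0],
    [0,0,0,0,0,0],
    [0,0,0,0,0,0]
  ]
}}

```text
time: 21.58
ee_pos: [0.4233, -0.2659, 0.1075]
eef_rot: [0.73, 0.666, 0.115, -0.103]
ft_force: [0.4, 0.3, 0.6]
width: 0.0005
grip_force: 0.0
```

```bash
cat > k.py <<'E'
from h import *
s=read_state();print(s['time'],s['ee_pos'],s['ft_force'])
delta([.424,-.2663,.0325],tgtR(84.7,18))
# red mark angle on dial (side face normal +x world): dial centre from white dial pixels
c=shot('scene');W=cloud(c);h=cv2.cvtColor(c['pixels'],cv2.COLOR_RGB2HSV).astype(int);v,u=np.mgrid[0:480,0:640]
m=((h[...,0]<8)|(h[...,0]>172))&(h[...,1]>110)&(h[...,2]>60)&(u>225)&(u<262)&(v>290)&(v<335)
p=W[m].mean(0); print('red',m.sum(),u[m].mean(),v[m].mean(),p.round(4))
E
python3 k.py; python3 - <<'E'
from h import *
W=np.load('pics/scene0.npz');px=W['px'];W=W['W'];h=cv2.cvtColor(px,cv2.COLOR_RGB2HSV).astype(int);v,u=np.mgrid[0:480,0:640]
m=((h[...,0]<8)|(h[...,0]>172))&(h[...,1]>110)&(h[...,2]>60)&(u>225)&(u<262)&(v>290)&(v<335);print('start',m.sum(),u[m].mean(),v[m].mean(),W[m].mean(0).round(4))
m=(h[...,1]<40)&(h[...,2]>110)&(u>228)&(u<256)&(v>296)&(v<330)&(W[...,2]>.02)&(W[...,2]<.075);print('dialc',m.sum(),W[m].mean(0))
E
```

```text
21.575 [ 0.42325272 -0.26585361  0.10749702] [0.44004705 0.29512155 0.58993957]
shift units [-0.582  0.014  1.782]
turn units [0.02  0.024 0.006]
red 2 237.5 312.0 [ 0.4566 -0.198   0.0612]
start 4 241.0 309.5 [ 0.4568 -0.1864  0.0572]
dialc 15 [ 0.45640809 -0.18869294  0.06732509]
```

The first stroke has registered: the red mark has turned one tick and the lever is free. On to stroke two.

{"method": "carry_out", "body": {
  "moves": [
    [-0.09,0,0.28,0,0,0],
    [-0.1,0,0.31,0,0,0],
    [-0.1,0,0.31,0,0,0],
    [-0.1,0,0.31,0,0,0],
    [-0.09,0,0.28,0,0,0],
    [-0.06,0,0.18,0,0,0],
    [-0.04,0,0.12,0,0,0],
    [0,0,0,0,0,0],
    [0,0,0,0,0,0]
  ]
}}

```text
time: 22.75
ee_pos: [0.4239, -0.2654, 0.0352]
eef_rot: [0.73, 0.666, 0.116, -0.104]
ft_force: [-11.9, 5.6, 37.2]
width: 0.0005
grip_force: 17.1
```

{"method": "carry_out", "body": {
  "moves": [
    [0.06,0,-0.19,0,0,0],
    [0.08,0,-0.26,0,0,0],
    [0.1,0,-0.31,0,0,0],
    [0.1,0,-0.31,0,0,0],
    [0.1,0,-0.31,0,0,0],
    [0.1,0,-0.31,0,0,0],
    [0.04,0,-0.12,0,0,0],
    [0,0,0,0,0,0],
    [0,0,0,0,0,0]
  ]
}}

```text
time: 23.88
ee_pos: [0.4232, -0.266, 0.1081]
eef_rot: [0.73, 0.666, 0.115, -0.103]
ft_force: [0.5, -0.4, -0.9]
width: 0.0003
grip_force: 0.0
```

```bash
python3 k.py
```

```text
23.875 [ 0.42318637 -0.26602506  0.10813455] [ 0.51236927 -0.42797    -0.94817028]
shift units [-0.584  0.016  1.799]
turn units [0.019 0.022 0.006]
red 2 237.5 315.0 [ 0.4563 -0.1999  0.0499]
```

{"method": "carry_out", "body": {
  "moves": [
    [-0.09,0,0.28,0,0,0],
    [-0.1,0,0.31,0,0,0],
    [-0.1,0,0.31,0,0,0],
    [-0.1,0,0.31,0,0,0],
    [-0.09,0,0.28,0,0,0],
    [-0.06,0,0.19,0,0,0],
    [-0.04,0,0.13,0,0,0],
    [0,0,0,0,0,0],
    [0,0,0,0,0,0]
  ]
}}

```text
time: 25.05
ee_pos: [0.4239, -0.2654, 0.0351]
eef_rot: [0.73, 0.666, 0.116, -0.104]
ft_force: [-11.9, 5.0, 37.4]
width: 0.0004
grip_force: 17.0
```

{"method": "carry_out", "body": {
  "moves": [
    [0.06,0,-0.19,0,0,0],
    [0.08,0,-0.26,0,0,0],
    [0.1,0,-0.31,0,0,0],
    [0.1,0,-0.31,0,0,0],
    [0.1,0,-0.31,0,0,0],
    [0.1,0,-0.31,0,0,0],
    [0.1,0,-0.31,0,0,0],
    [0,0,-0.8,0,0,0],
    [0,0,-0.8,0,0,0],
    [0,0,0,0,0,0],
    [0,0,0,0,0,0]
  ]
}}

```text
time: 26.42
ee_pos: [0.4212, -0.2853, 0.1772]
eef_rot: [0.73, 0.666, 0.115, -0.103]
ft_force: [-1.3, -0.5, -0.5]
width: 0.0002
grip_force: 0.0
```

```bash
python3 k.py; python3 - <<'E'
from h import *
c=shot('scene');a=c['pixels'][:,:,::-1]
A=cv2.resize(a[165:285,310:440],(400,370),interpolation=cv2.INTER_CUBIC);B=cv2.resize(a[270:420,190:340],(370,370),interpolation=cv2.INTER_CUBIC)
cv2.imwrite('pics/fin.png',np.hstack([A,B]))
E
```

```text
26.425 [ 0.42117659 -0.28534016  0.17716897] [-1.30233844 -0.49389413 -0.53205646]
shift units [-0.649  0.016  3.59 ]
turn units [0.019 0.023 0.007]
red 5 238.2 316.4 [ 0.4556 -0.1985  0.0409]
```

View pics/fin.png

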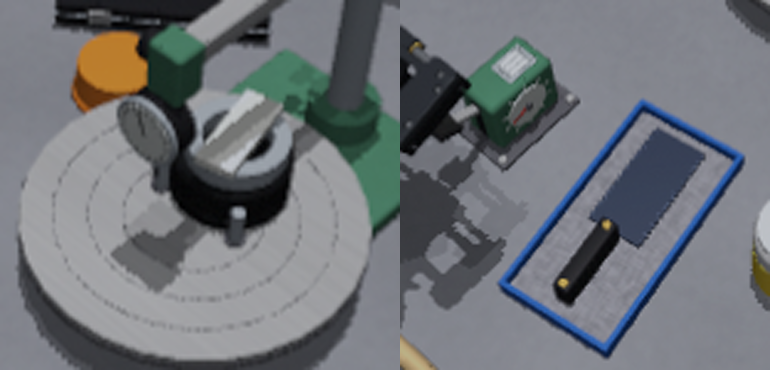

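The stack stands upright at the pins, the template is flat in the tray, and the red mark is about three ticks round with the lever free. I'm handing the job in.

```bash
python3 -c "
from bench import r
print(r.close_job())"
```

```text
the job is handed in; nothing more can be done
None
```

I handed the job in, with no verdict shown: the template is flat in its tray, the stack stands against the pins, and the counter was stroked three times with its lever up. I viewed 11 pictures, one over the limit of 10.

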